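# Close the spice grinder, seat its bayonet lid and hold it at the halfway pulse position

### The arm

A 6-joint arm with a two-finger parallel gripper is mounted at the origin on a cart in front of the work surface, level with it; the furniture and walls round the work are solid. World frame = base frame: x ahead of the robot, y to its left, z up, the work surface at z = 0. Lengths are in m, angles in rad, forces in N, time in s.
With the tool pointing down it reaches from about 0.35 to 0.85 m from the base axis. Payload 8.1 kg.
Tool frame: the origin (TCP) lies at the very end of the fingers, on their centre line; the grasp point (between the pads) lies 19 mm behind it (robot.pinch_z is the distance from the TCP to the grasp point, in m); y points along the fingers, x is the direction in which the jaws open and shut, and the axes are right-handed (so a half turn about y gives the same grasp; the last joint's range is limited). The gripper opens to 93 mm and grips with 3 to 60 N. Pads are 15 mm wide; open, the fingers measure 128 mm over their backs; the gripper's body (75 mm by 188 mm) begins 65 mm behind the grasp point.
Start: joints at [-1.255, 0.13, 1.488, -0, 1.523, -0.085], TCP at [0.234, -0.552, 0.219] pointing down, gripper open.
Joint ranges: [-2.96, 2.96], [-0.89, 2.26], [0.02, 2.5], [-1.34, 4.48], [0, 2.73], [-2.66, 2.66]. Speed limits (rad/s): [2.39, 2.39, 2.79, 3.14, 3.14, 3.14].

### API

Orientations are given as a rotation vector (axis times angle).
In Python, from plant import robot gives the robot as it stands.
- The arm moves only by the shell command python3 -m inch 'ROWS' [FORCE]. ROWS is JSON, a list of rows, each a list of 5 numbers: the closure, from -1 (fully open) to 1 (shut), then the shift along the world's x, y, z in m, then the turn about the world's z in rad. A call has 1 to 8 rows; each row is the pose to reach, as a shift and turn from the pose measured when the call began; what a row does not reach only later rows make up. A row lasts 1/8 s, in which the tool goes at most 62.5 mm and 10.7 degrees, less where a joint would pass 70% of its speed; a pose out of reach is approached as far as the arm can. A call with a gripper value outside its range is refused whole. The fingers move at their own pace and stop on an object; FORCE is the grip in N (left out, the last holds). Time passes only in rows, so rows that repeat a pose let the fingers close. It gives the time, the measured TCP pose, the force and the opening at its end, in the units of the state.
- robot.read_state(): the state, without advancing time (a new reading comes with each control period).
- robot.read_camera(name): name is "scene" or "top"; returns a dict with "color" (480x640x3 uint8, red, green, blue), "mtx" (3x3 intrinsics, pixels), "R" (3x3) and "t" (3): a world point X has camera coordinates R X + t. Camera axes: x right, y down, z forward; pixel columns grow to the right and rows downward; lengths in m; the calibration is good to about 2 mm. A picture is of the moment at which its call begins. There is no depth.
- robot.close_job(): hands the job in, once; it reports no verdict.
The state is a dict: "t": time; "q": joint angles; "dq": joint speeds; "joint_torque": joint torques, N m; "tool_pos": TCP position; "orientation": TCP orientation; "force": force on the tool from outside, world axes, zero at the start; "wrist_torque": the same for the moment, N m; "opening": finger opening in m.
Only numpy, scipy, OpenCV 4.12 (cv2) and the standard library are available. Lean on these libraries where they do the work, as an engineer would, in place of code of your own. Each camera call takes 0.05 s, during which the arm holds its last target. There are 200 camera calls.

### The job

Swing the grinder's hinged red upper half down until it is fully shut on the black base, then put the lid into the round port on top and twist it clockwise to the green marks, halfway to where it would click into its lock. It springs back if let go, so finish while still gripping the lid by its handle and holding it still at the green marks: never turn it on to the lock, and leave the mug and the jars alone.

Things in the scene. Friction and masses are not known exactly. Their poses are not given: they have to be found in the camera images.
- grinder: Round spice grinder, fixed to the worktop. Black lower half 144 mm across, 60 mm high, foot 159 mm across, open on top with a steel burr cone inside; a red upper half (the shell) is hinged to it. Origin: centre of the underside, on the upright axis of base and (shell shut) port. z up; -x is the front with green lamp and thumb tab, roughly towards the robot; +x the hinge side.
- hinge (a point): Fixed point on the shell's level hinge axis, 82 mm behind (+x of the grinder) the grinder's axis, 60 mm above the worktop. The hinge axis runs along the grinder's y.
- shell (a joint): Hinge angle of the red shell, rad: 0 fully shut, rim flush on the base's rim; 1.3 wide open; starts at 0.8 to 1.15. It turns about the grinder's +y through point hinge, the front going up and back as it opens. Stiff hinge: it stays where it is left; about 1 to 4 N on the tab closes it.
- tab (a point): Middle of the outer (upper) face of the shell's thumb tab, a red ribbed lug at its front rim, 44 mm wide, 23 mm long, 8 mm thick, moving with the shell: press here to shut it. 167 mm from the hinge axis; shut, it is 85 mm in front of the grinder's axis and 68.5 mm above the worktop; the red deck behind it then lies at 94 mm, the port's collar top at 110 mm.
- port (a point): Centre of the port's floor on the shell, moving with it; shut, it is on the grinder's axis, 94 mm above the worktop, axes as the grinder's. Round it a steel collar: outside 80 mm, bore 68 mm, 16 mm high. Its lip (top 6 mm) reaches in to a 56 mm hole and has two entry gaps, 30 degrees wide, at the grinder's +x and -x; below it the lugs turn in a 10 mm high channel.
- green_mark (a point): Middle of one green mark on the red deck just outside the collar, 48 mm from the port's centre. White marks show the two entry gaps; each green mark (16 degrees wide) is centred 35 degrees clockwise (seen from above) of a white one; each black mark, 70 degrees clockwise of a white one, is the lock.
- ring (a joint): Turn, rad, of the sprung ring in the port; clockwise from above is positive, 0 at rest. The lugs meet its dogs once the lid has turned 0.16 rad clockwise from the middle of the gaps; then ring = lid turn - 0.16. 0.45 = at the green marks, 1.06 = locked. The spring pushes back 0.2 N m per rad and turns a released lid back. Catches resist from about 0.7 and snap at the lock.
- lid: Loose lid, 0.12 kg, standing on its plug. Origin: centre of the plug's underside. Plug 51 mm across (foot tapered to 44), 14 mm high; two steel lugs at its foot at +x and -x, 63 mm across them, 8 mm wide, 6 mm high; black flange 84 mm across, 14 to 22 mm above the origin. The same after half a turn. Seated, the flange rests on the collar and the origin is 2 mm above point port.
- handle (a point): Middle of the lid's red upright handle bar, 37 mm above the lid's origin. The bar is 50 mm long along the lid's x (directly over the lugs; white lines on the flange continue it), 14 mm thick along the lid's y, and rises from the flange (22 mm) to 52 mm above the origin.
- mug: White spotted mug, 78 x 114 x 93 mm, bystander; origin at its underside.
- jam_jar: Jam jar, 68 mm diameter, 84 mm high, bystander; origin: centre of its underside.
- spice_jar: Spice jar with red cap, 45 mm diameter, 106 mm high, bystander; origin: centre of its underside.
Things that resemble listed ones, but are neither listed nor needed, are in the scene too. What is shaped like the lid but orange or turquoise is not meant.

How it is judged:
On the way, in this order (a step that is already met when the one before it is completed fails the run):
1. the red shell is fully shut on the base (value of joint shell below 0.03 rad and value of joint ring below 0.15 rad), for 0.2 s.
2. the lid's lugs are down through the gaps and the lid is seated in the port of the shut shell (value of joint shell below 0.03 rad and horizontal distance between lid and port below 0.005 m and z of lid in the frame of port between -0.002 and 0.006 m and angle between lid's own z axis and vertical below 0.08 rad), for 0.1 s.
At the end, for the whole second after the job is handed in: Shell shut (under 0.03 rad); lid seated in the port (5 mm off its axis at most, origin -2 to 6 mm above its floor, tilt under 0.08 rad), turned to the green marks (ring 0.27 to 0.64 rad), still, and held there by the fingers (over 2 N) (all of step 2 and value of joint ring between 0.27 and 0.64 rad and contact force between the fingers and lid above 2 N and velocity of joint ring between -0.1 and 0.1 rad/s and linear speed of lid below 0.02 m/s); the arm keeps its last pose, push and grip.
It fails at once if the lid is turned on to the lock click (value of joint ring above 0.92 rad).
It fails at once if the spotted mug is moved (over 25 mm) or tipped (distance of mug from where it was at the start of the episode above 0.025 m or angle between mug's own z axis and vertical above 0.3 rad).
It fails at once if the jam jar is moved (over 25 mm) or tipped (distance of jam_jar from where it was at the start of the episode above 0.025 m or angle between jam_jar's own z axis and vertical above 0.3 rad).
It fails at once if the spice jar is moved (over 25 mm) or tipped (distance of spice_jar from where it was at the start of the episode above 0.025 m or angle between spice_jar's own z axis and vertical above 0.3 rad).
It also fails if it takes over 72 s, if anything falls off the work surface, if the arm or the gripper's body presses on something with over 40 N, if the wrist force passes 120 N, or if a joint passes its speed limit or range.

## Working session

There is one attempt and no reset: what is moved stays moved. The work goes in short steps, Python scripts to look and compute and a shell command to move; the robot and the scene stay as the last step left them, time stands still between calls to the robot, and variables do not carry over. Pictures are saved under pics/ and viewed, about 8 in all and at most 12, crops included, and the job is handed in when it is done.

```bash
mkdir -p pics; cat > h.py <<'E'
from plant import robot
import numpy as np, cv2
def cam(n):
    c=robot.read_camera(n); return c
def save(c,f,box=None,s=1):
    im=c["color"][:,:,::-1]
    if box: x0,y0,x1,y1=box; im=im[y0:y1,x0:x1]
    cv2.imwrite("pics/"+f,cv2.resize(im,None,fx=s,fy=s,interpolation=cv2.INTER_CUBIC))
def ray(c,uv):
    R=np.array(c["R"]);t=np.array(c["t"]);K=np.array(c["mtx"])
    return -R.T@t, R.T@np.linalg.solve(K,[uv[0],uv[1],1])
def onz(c,uv,z):
    o,d=ray(c,uv); return o+d*(z-o[2])/d[2]
def proj(c,X):
    p=np.array(c["mtx"])@(np.array(c["R"])@np.array(X)+np.array(c["t"])); return p[:2]/p[2]
def tri(c1,u1,c2,u2):
    o1,d1=ray(c1,u1);o2,d2=ray(c2,u2)
    s=np.linalg.lstsq(np.c_[d1,-d2],o2-o1,rcond=None)[0]
    a,b=o1+d1*s[0],o2+d2*s[1]; return (a+b)/2,np.linalg.norm(a-b)
E
python3 - <<'E'
from h import *
for n in("top","scene"):
    c=cam(n);save(c,n+"0.png");o,_=ray(c,(320,240));print(n,o)
print(robot.read_state())
E
```

```text
top [-0.16044714  0.21755152  1.66737258]
scene [-0.0450723   0.92240255  1.17267191]
{'t': 0.1, 'q': array([-1.25540429e+00,  1.31094781e-01,  1.48917293e+00, -2.02207210e-06,
        1.52300457e+00, -8.54036348e-02]), 'dq': array([ 0.0011687 , -0.00017973, -0.0025046 , -0.00100545, -0.00091548,
        0.00057576]), 'joint_torque': array([ 2.92788909e-04, -5.61341643e+01, -4.93097270e+01,  7.71302730e-02,
        2.92533205e-02, -6.47167849e-05]), 'tool_pos': array([ 0.23394716, -0.55194843,  0.21768549]), 'orientation': array([-1.37149711,  0.91004776, -0.90787928]), 'force': array([-0.92159672,  0.21727502, -1.00511871]), 'wrist_torque': array([-0.02721124, -0.00941877,  0.01004518]), 'opening': 0.0927024397425824}
```

View pics/top0.png

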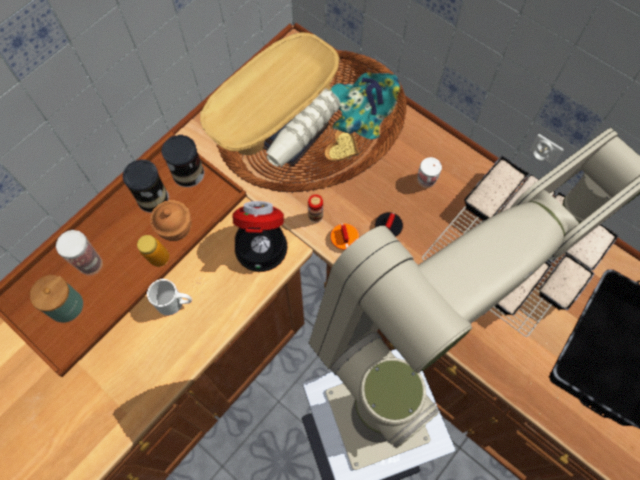

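View pics/scene0.png

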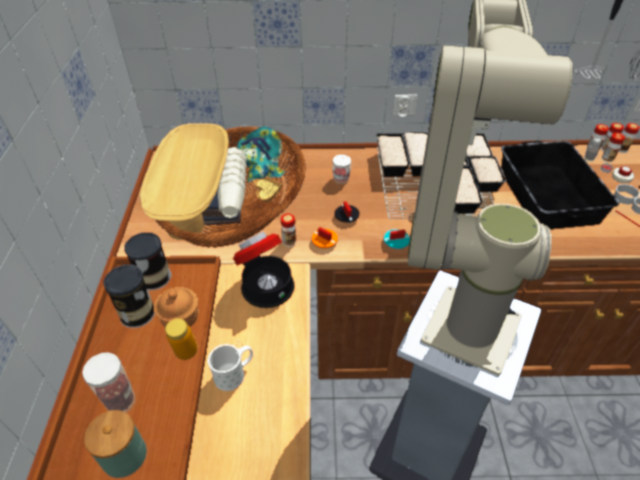

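```bash
python3 -c "
from h import *
from scipy.spatial.transform import Rotation as Q
print(Q.from_rotvec(robot.read_state()['orientation']).as_matrix().round(3))"
```

```text
[[ 0.39  -0.001  0.921]
 [-0.921  0.002  0.39 ]
 [-0.002 -1.     0.   ]]
```

```bash
python3 - <<'E'
from h import *
a=cam("top");b=cam("scene")
A=cv2.resize(a["color"][185:285,220:420,::-1],None,fx=4,fy=4,interpolation=3)[:300*2//2+100]
B=cv2.resize(b["color"][195:315,225:375,::-1],None,fx=4,fy=4,interpolation=3)
cv2.imwrite("pics/a.png",A);cv2.imwrite("pics/b.png",B)
for n,c,box in(("top",a,(220,185,420,285)),("scene",b,(225,195,375,315))):
    im=c["color"];h=cv2.cvtColor(im,cv2.COLOR_RGB2HSV)
    red=((h[...,0]<5)|(h[...,0]>172))&(h[...,1]>170)&(h[...,2]>90)
    blk=(h[...,2]<60)
    for nm,m in(("red",red),("blk",blk)):
        m2=np.zeros(m.shape,np.uint8);x0,y0,x1,y1=box;m2[y0:y1,x0:x1]=m[y0:y1,x0:x1]
        k,l,s,ce=cv2.connectedComponentsWithStats(m2)
        for i in range(1,k):
            if s[i,4]>25:
                pts=np.argwhere(l==i)[:,::-1].astype(np.float32)
                r=cv2.minAreaRect(pts);print(n,nm,s[i],ce[i].round(1),r)
E
```

```text
top red [308 195  15  16  91] [315.5 203.5] ((315.60003662109375, 201.80001831054688), (14.310833930969238, 14.310833930969238), 26.56505012512207)
top red [234 208  50  25 771] [258.2 220.8] ((258.5, 220.0), (49.0, 24.0), 0.0)
top red [386 213   9  15  78] [390.  220.1] ((389.96551513671875, 220.08621215820312), (5.570859909057617, 14.298541069030762), 21.801410675048828)
top red [342 226   6  15  57] [344.4 233.1] ((344.3077087402344, 233.03846740722656), (14.708709716796875, 3.7262067794799805), 78.69007110595703)
top blk [375 213  14  13 111] [381.9 219.4] ((382.2500305175781, 219.75), (8.485280990600586, 17.677669525146484), 45.0)
top blk [390 215  12  21 147] [396.3 225.6] ((396.6727294921875, 225.45103454589844), (9.907820701599121, 19.025890350341797), 21.037511825561523)
top blk [ 235  228   52   43 1489] [259.8 249.3] ((260.5, 249.0), (51.0, 42.0), 0.0)
scene red [344 202   8  13  63] [347.1 207.9] ((346.9615478515625, 207.69227600097656), (12.75810432434082, 5.824352264404297), 56.3099365234375)
scene red [281 217  13  10  71] [287.2 222.5] ((287.0, 221.5), (9.0, 12.0), 90.0)
scene red [319 228  12  11  81] [324.  233.3] ((323.76922607421875, 233.3461151123047), (13.867505073547363, 6.37905216217041), 33.690067291259766)
scene red [234 234  48  30 554] [256.7 248.7] ((256.9908447265625, 248.69728088378906), (12.868424415588379, 49.57729721069336), 61.69924545288086)
scene blk [336 207  14  15 127] [341.5 215. ] ((341.11761474609375, 216.0294189453125), (16.63536262512207, 9.775419235229492), 59.036251068115234)
scene blk [352 207   6  14  58] [354.3 213.5] ((354.5, 213.5), (13.0, 5.0), 90.0)
scene blk [225 216  15   7  61] [231.9 219.7] ((231.7629852294922, 219.4595184326172), (4.941859245300293, 14.141318321228027), 81.25383758544922)
scene blk [ 242  257   51   51 1845] [266.2 281.4] ((267.0, 282.0), (50.0, 50.0), 90.0)
```

View pics/a.png

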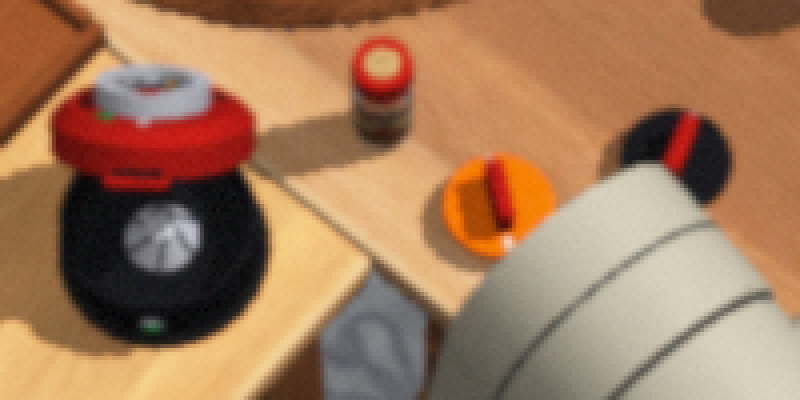

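View pics/b.png

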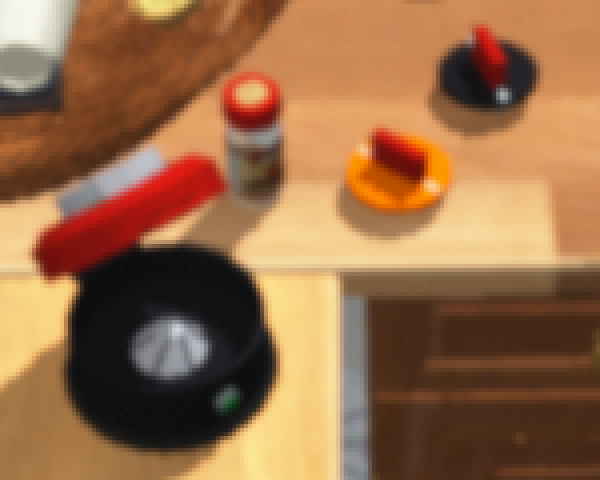

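```bash
python3 - <<'E'
from h import *
a=cam("top");b=cam("scene")
A=lambda x,y:(x/4+220-.4,y/4+185-.4)
B=lambda x,y:(x/4+225-.4,y/4+195-.4)
for n,p,q in(("cone",(163,236),(170,346)),("lamp",(151,326),(226,400)),("tab",(137,181),(62,275)),("lid",(676,157),(489,74)),("handle",(684,143),(491,57)),("spice cap",(382,65),(251,88)),("spice base",(380,135),(255,195)),("orange",(500,205),(399,173))):
    X,e=tri(a,A(*p),b,B(*q));print(n,X.round(4),round(e,4))
print("lid z20",onz(a,A(676,157),.02),onz(b,B(489,74),.02))
print("hdl ends top z52",onz(a,A(691,113),.052),onz(a,A(674,165),.052))
print("hdl ends scene z52",onz(b,B(483,27),.052),onz(b,B(500,62),.052))
print("white line",onz(b,B(503,95),.022))
print("grinder rim z60", onz(a,A(164,252),.06))
print("jar",onz(a,(430,162),.084)[:2],"mug",onz(a,(163,297),.093)[:2])
E
```

```text
cone [0.5655 0.1461 0.0254] 0.0004
lamp [0.4976 0.1757 0.0355] 0.0012
tab [0.6209 0.1574 0.0669] 0.0481
lid [ 0.5    -0.2333  0.0197] 0.0028
handle [ 0.5025 -0.2395  0.033 ] 0.0043
spice cap [ 0.6023 -0.037   0.1146] 0.0027
spice base [ 0.6029 -0.0344  0.0011] 0.0037
orange [ 0.5089 -0.0965  0.0182] 0.0006
lid z20 [ 0.50142485 -0.23318451  0.02      ] [ 0.49832364 -0.23255218  0.02      ]
hdl ends top z52 [ 0.5180201  -0.24823766  0.052     ] [ 0.48308512 -0.22063846  0.052     ]
hdl ends scene z52 [ 0.51366823 -0.24941756  0.052     ] [ 0.48200028 -0.21763436  0.052     ]
white line [ 0.47580197 -0.21330779  0.022     ]
grinder rim z60 [0.53819577 0.15065499 0.06      ]
jar [ 0.62375842 -0.40892655] mug [0.473434   0.44519055]
```

```bash
cat >> h.py <<'E'
G=np.array([.5655,.146]);YAW=np.deg2rad(-23.6)
def sh(r,z,th,y=0,G=G,yaw=None):
    "shell point (x from axis, height when shut) -> world at angle th"
    yaw=YAW if yaw is None else yaw
    x,h=r-.082,z-.06
    X=x*np.cos(th)+h*np.sin(th)+.082; Z=.06-x*np.sin(th)+h*np.cos(th)
    return np.array([G[0]+X*np.cos(yaw)-y*np.sin(yaw),G[1]+X*np.sin(yaw)+y*np.cos(yaw),Z])
E
python3 - <<'E'
from h import *
a=cam("top");b=cam("scene")
A=lambda p:(4*(p-[219.6,184.6])).round()
B=lambda p:(4*(p-[224.6,194.6])).round()
for th in(.8,.9,1,1.1):
    print(th,*[ (n,A(proj(a,sh(*p,th))),B(proj(b,sh(*p,th)))) for n,p in(("tab",(-.095,.0645)),("collar",(0,.11)))])
    print("  sides",*[(A(proj(a,sh(0,.078,th,y))),B(proj(b,sh(0,.078,th,y)))) for y in(-.072,.072)])
for n,z,r in(("rim",.06,.072),("foot",0,.0795)):
    P=[(A(proj(a,sh(r*np.cos(f),z,0,r*np.sin(f)))),B(proj(b,sh(r*np.cos(f),z,0,r*np.sin(f))))) for f in np.linspace(0,6.28,60)]
    P=np.array(P);print(n,P[:,0].min(0),P[:,0].max(0),P[:,1].min(0),P[:,1].max(0))
E
```

```text
0.8 ('tab', array([135., 190.]), array([183., 219.])) ('collar', array([156.,  83.]), array([108., 174.]))
  sides (array([258., 133.]), array([214., 170.])) (array([ 53., 120.]), array([ 40., 261.]))
0.9 ('tab', array([135., 165.]), array([170., 195.])) ('collar', array([157.,  70.]), array([101., 164.]))
  sides (array([259., 121.]), array([208., 161.])) (array([ 54., 108.]), array([ 34., 250.]))
1 ('tab', array([136., 138.]), array([157., 172.])) ('collar', array([159.,  57.]), array([ 93., 156.]))
  sides (array([259., 109.]), array([201., 151.])) (array([55., 96.]), array([ 27., 241.]))
1.1 ('tab', array([138., 112.]), array([143., 149.])) ('collar', array([160.,  45.]), array([ 86., 149.]))
  sides (array([260.,  97.]), array([195., 143.])) (array([56., 84.]), array([ 21., 231.]))
rim [ 59. 127.] [259. 310.] [ 65. 241.] [267. 393.]
foot [ 59. 153.] [273. 350.] [ 64. 288.] [280. 455.]
```

```bash
python3 -m inch '[[1,0,0,0.1,0],[1,0.14,0.35,0.1,1.16],[1,0.14,0.35,0.1,1.16],[1,0.14,0.35,0.1,1.16],[1,0.14,0.35,0.1,1.16],[1,0.14,0.35,0.1,1.16],[1,0.14,0.35,0.1,1.16],[1,0.14,0.35,0.1,1.16]]' 20
python3 -c "
from h import *
for t in np.arange(.8,-.05,-.1): print(round(t,1),sh(-.058,.094,t).round(4))"
```

```text
t: 1.4
tool_pos: [0.3756, -0.1992, 0.3196]
orientation: [-1.571, -0.001, -0.003]
force: [-0.5, -0.5, 0.5]
opening: 0.0175
0.8 [0.5736 0.1425 0.1841]
0.7 [0.5626 0.1473 0.1762]
0.6 [0.5524 0.1517 0.1671]
0.5 [0.543  0.1558 0.157 ]
0.4 [0.5346 0.1595 0.1458]
0.3 [0.5273 0.1627 0.1339]
0.2 [0.5211 0.1654 0.1211]
0.1 [0.5161 0.1676 0.1078]
0.0 [0.5124 0.1692 0.094 ]
```

```bash
python3 -m inch '[[1,0.208,0.338,-0.02,1.16],[1,0.208,0.338,-0.02,1.16],[1,0.208,0.338,-0.02,1.16],[1,0.208,0.338,-0.02,1.16],[1,0.208,0.338,-0.02,1.16],[1,0.208,0.338,-0.02,1.16],[1,0.208,0.338,-0.02,1.16],[1,0.208,0.338,-0.1,1.16]]'
```

```text
t: 2.4
tool_pos: [0.5882, 0.14, 0.2416]
orientation: [-1.38, -0.912, 0.892]
force: [1.3, -0.7, -1.4]
opening: 0.0007
```

```bash
python3 -m inch '[[1,-0.004,-0.001,-0.03,0],[1,-0.004,-0.001,-0.045,0],[1,-0.004,-0.001,-0.05,0],[1,-0.004,-0.001,-0.05,0]]'; python3 -c "
from h import *
c=cam('top');d=cam('scene')
A=cv2.resize(c['color'][185:285,200:300,::-1],None,fx=4,fy=4,interpolation=3)
B=cv2.resize(d['color'][195:295,225:325,::-1],None,fx=4,fy=4,interpolation=3)
cv2.imwrite('pics/c.png',np.hstack([A,B]))"
```

```text
t: 2.9
tool_pos: [0.5849, 0.1387, 0.1927]
orientation: [-1.381, -0.912, 0.891]
force: [-0.0, -0.5, 0.6]
opening: 0.0003
```

View pics/c.png

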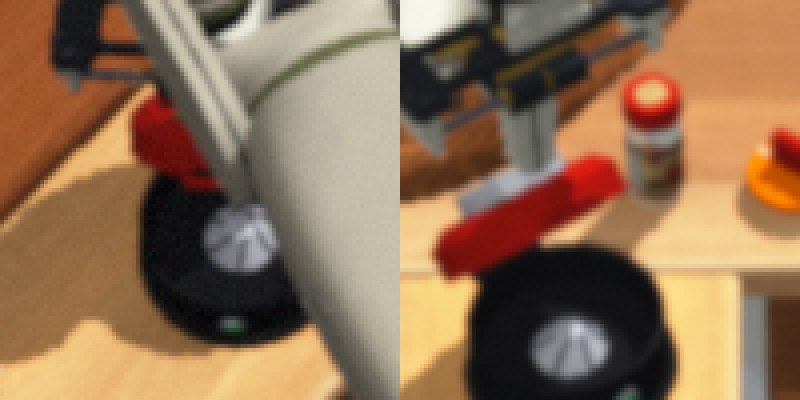

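```bash
python3 -m inch '[[1,-0.010,0.004,-0.007,0],[1,-0.018,0.007,-0.014,0],[1,-0.024,0.010,-0.020,0],[1,-0.030,0.012,-0.026,0],[1,-0.036,0.014,-0.032,0],[1,-0.041,0.016,-0.038,0],[1,-0.046,0.018,-0.044,0],[1,-0.050,0.020,-0.049,0]]'
```

```text
t: 4.0
tool_pos: [0.5347, 0.1589, 0.1436]
orientation: [-1.381, -0.913, 0.891]
force: [0.4, 0.6, 0.7]
opening: 0.0004
```

```bash
python3 -m inch '[[1,-0.004,0.002,-0.006,0],[1,-0.008,0.004,-0.013,0],[1,-0.012,0.005,-0.020,0],[1,-0.015,0.006,-0.027,0],[1,-0.018,0.008,-0.034,0],[1,-0.020,0.009,-0.040,0],[1,-0.021,0.009,-0.046,0],[1,-0.021,0.009,-0.050,0]]'; python3 -m inch '[[1,0,0,-0.003,0],[1,0,0,-0.006,0]]'
```

```text
t: 5.0
tool_pos: [0.5137, 0.1679, 0.0939]
orientation: [-1.381, -0.913, 0.891]
force: [-14.6, -2.5, 32.0]
opening: 0.0006
t: 5.25
tool_pos: [0.5139, 0.168, 0.0936]
orientation: [-1.381, -0.913, 0.891]
force: [-35.1, -8.1, 64.9]
opening: 0.0002
```

```bash
python3 -m inch '[[1,0,0,0.01,0],[0,0,0,0.1,0],[-1,0,0,0.16,0],[-1,-0.02,-0.4,0.13,-0.319],[-1,-0.02,-0.4,0.13,-0.319],[-1,-0.02,-0.4,0.13,-0.319],[-1,-0.02,-0.4,0.13,-0.319],[-1,-0.02,-0.4,0.13,-0.319]]'; python3 -m inch '[[-1,0,-0.13,0,0],[-1,0,-0.13,0,0],[-1,0,-0.13,0,0],[-1,0,-0.13,0,0]]'; python3 -c "
from h import *
c=cam('top');d=cam('scene');print(robot.read_state()['tool_pos'])
A=cv2.resize(c['color'][200:280,215:305,::-1],None,fx=5,fy=5,interpolation=3)
B=cv2.resize(d['color'][195:275,310:380,::-1],None,fx=5,fy=5,interpolation=3)
cv2.imwrite('pics/d.png',np.hstack([A,B]))"
```

```text
t: 6.25
tool_pos: [0.498, -0.1462, 0.2249]
orientation: [-1.477, -0.668, 0.647]
force: [-0.3, -0.0, 0.0]
opening: 0.0657
t: 6.75
tool_pos: [0.4978, -0.2764, 0.2245]
orientation: [-1.477, -0.667, 0.646]
force: [-0.7, 0.6, -0.5]
opening: 0.0931
[ 0.49826298 -0.2749602   0.2247696 ]
```

View pics/d.png

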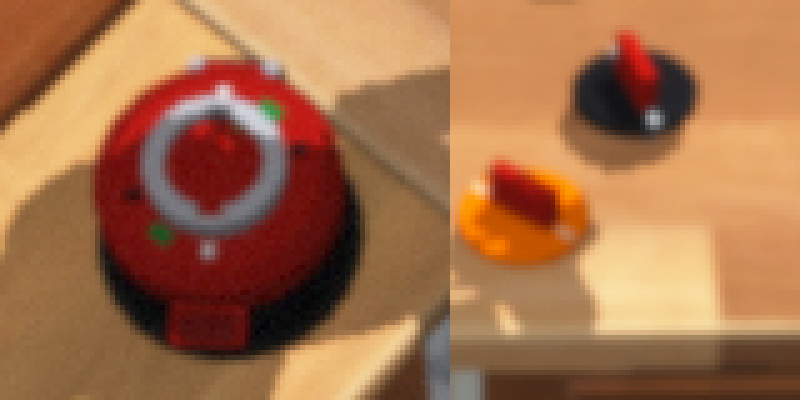

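```bash
python3 - <<'E'
from h import *
c=cam("top");A=lambda x,y:(x/5+215-.4,y/5+200-.4)
w1=onz(c,A(222,91),.094);w2=onz(c,A(208,250),.094)
print(w1,w2,(w1+w2)/2,np.rad2deg(np.arctan2(*(w1-w2)[1::-1])),np.linalg.norm(w1-w2))
g1=onz(c,A(270,112),.094);g2=onz(c,A(161,234),.094);print((g1+g2)/2,np.rad2deg(np.arctan2(*(g1-g2)[1::-1]))+35,np.linalg.norm(g1-g2))
print("collar",onz(c,A(214.5,165),.110)); t=onz(c,A(209,326),.0685);print("tab",t)
h=cv2.cvtColor(c["color"],cv2.COLOR_RGB2HSV)
grey=((h[...,1]<60)&(h[...,2]>80)).astype(np.uint8);m=np.zeros_like(grey);m[215:250,241:276]=grey[215:250,241:276]
cs,_=cv2.findContours(m,cv2.RETR_EXTERNAL,cv2.CHAIN_APPROX_NONE);k=max(cs,key=cv2.contourArea);e=cv2.fitEllipse(cv2.convexHull(k));print(e,onz(c,e[0],.110))
d=cam("scene");B=lambda x,y:((x-450)/5+310-.4,y/5+195-.4)
w1=onz(d,B(654,120),.022);w2=onz(d,B(616,50),.022);print("lid lines",w1,w2,(w1+w2)/2,np.rad2deg(np.arctan2(*(w2-w1)[1::-1])))
print("flange",onz(d,B(636,92),.019))
E
```

```text
[0.61338746 0.12878992 0.094     ] [0.52173313 0.16549039 0.094     ] [0.5675603  0.14714016 0.094     ] -21.82228184245673 0.09872913463966664
[0.56568668 0.14719845 0.094     ] -22.33110290254603 0.09570195680095371
collar [0.562972   0.14732327 0.11      ]
tab [0.48827065 0.17781153 0.0685    ]
((257.52374267578125, 232.2455291748047), (27.203208923339844, 28.878244400024414), 30.029638290405273) [0.56399203 0.14693753 0.11      ]
lid lines [ 0.47511903 -0.21231253  0.022     ] [ 0.52855232 -0.26186253  0.022     ] [ 0.50183567 -0.23708753  0.022     ] -42.84051432737781
flange [ 0.49916332 -0.23391352  0.019     ]
```

```bash
python3 -m inch '[[-1,0.002,0.041,-0.05,-0.01],[-1,0.002,0.041,-0.1,-0.01],[-1,0.002,0.041,-0.15,-0.01],[-1,0.002,0.041,-0.18,-0.01],[-1,0.002,0.041,-0.197,-0.01],[-1,0.002,0.041,-0.198,-0.01]]' 30; python3 -m inch '[[1,0,0,0,0],[1,0,0,0,0],[1,0,0,0,0],[1,0,0,0,0],[1,0,0,0,0],[1,0,0,0,0],[1,0,0,0,0]]'
```

```text
t: 7.7
tool_pos: [0.5001, -0.2327, 0.0264]
orientation: [-1.478, -0.662, 0.642]
force: [-0.0, 0.7, 0.1]
opening: 0.0931
t: 8.57
tool_pos: [0.5, -0.2327, 0.0263]
orientation: [-1.478, -0.662, 0.642]
force: [0.5, 0.2, -1.0]
opening: 0.0278
```

```bash
python3 -m inch '[[1,0,0,0,0],[1,0,0,0,0],[1,0,0,0,0],[1,0,0,0,0],[1,0,0,0,0]]' 35; python3 -m inch '[[1,0,0,0.06,0],[1,0,0,0.12,0],[1,0,0,0.17,0],[1,0,0,0.2,0],[1,0,0,0.2,0]]';  python3 -c "
from h import *
c=cam('top');d=cam('scene')
A=cv2.resize(c['color'][180:260,350:430,::-1],None,fx=5,fy=5,interpolation=3)
B=cv2.resize(d['color'][140:220,310:390,::-1],None,fx=5,fy=5,interpolation=3)
cv2.imwrite('pics/e.png',np.hstack([A,B]))"
```

```text
t: 9.2
tool_pos: [0.5, -0.2328, 0.0263]
orientation: [-1.478, -0.662, 0.642]
force: [-0.7, -0.7, 0.7]
opening: 0.014
t: 9.82
tool_pos: [0.5016, -0.2336, 0.2295]
orientation: [-1.482, -0.665, 0.64]
force: [0.7, -0.9, -1.0]
opening: 0.0137
```

View pics/e.png

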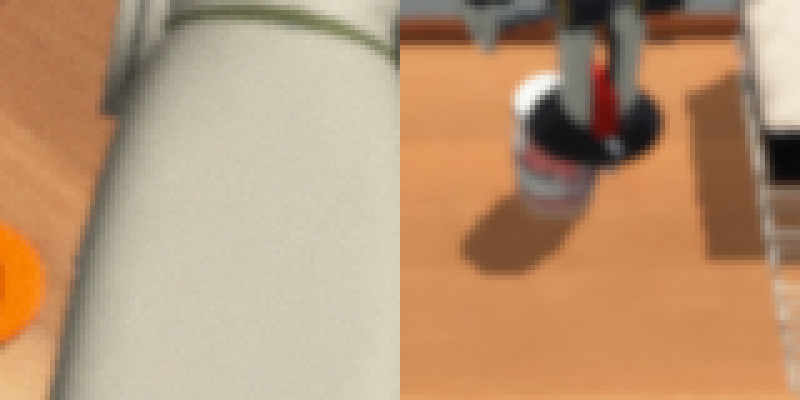

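```bash
python3 - <<'E'
from h import *
from scipy.spatial.transform import Rotation as Q
d=cam("scene");print(onz(d,(349-.4,164.2-.4),.2225))
w=onz(d,(310+(614-400)/5-.4,140+148/5-.4),.2255);print("line end",w)
s=robot.read_state();R=Q.from_rotvec(s['orientation']).as_matrix();print(s['tool_pos'],np.rad2deg(np.arctan2(R[1,0],R[0,0])),R[:,1])
E
```

```text
[ 0.49883393 -0.22990636  0.2225    ]
line end [ 0.47520965 -0.20799211  0.2255    ]
[ 0.49921815 -0.23230075  0.22421862] 47.767260654552494 [ 1.15391131e-02  3.94208872e-04 -9.99933345e-01]
```

```bash
python3 -m inch '[[1,0.0665,0.379,0,0.349],[1,0.0665,0.379,0,0.349],[1,0.0665,0.379,0,0.349],[1,0.0665,0.379,0,0.349],[1,0.0665,0.379,0,0.349],[1,0.0665,0.379,0,0.349],[1,0.0665,0.379,0,0.349],[1,0.0665,0.379,0,0.349]]';python3 -m inch '[[1,0,0,-0.04,0],[1,0,0,-0.065,0],[1,0,0,-0.065,0]]'; python3 - <<'E'
from h import *
from scipy.spatial.transform import Rotation as Q
c=cam('top');d=cam('scene')
s=robot.read_state();R=Q.from_rotvec(s['orientation']).as_matrix();print(s['tool_pos'],np.rad2deg(np.arctan2(R[1,0],R[0,0])),R[:,1])
A=cv2.resize(c['color'][190:270,215:295,::-1],None,fx=5,fy=5,interpolation=3)
B=cv2.resize(d['color'][225:305,230:310,::-1],None,fx=5,fy=5,interpolation=3)
cv2.imwrite('pics/f.png',np.hstack([A,B]))
E
```

```text
t: 10.98
tool_pos: [0.5647, 0.147, 0.222]
orientation: [-1.369, -0.927, 0.914]
force: [-0.4, -0.8, -1.3]
opening: 0.0134
t: 11.35
tool_pos: [0.5625, 0.1447, 0.1537]
orientation: [-1.367, -0.92, 0.917]
force: [-1.0, -0.2, -1.1]
opening: 0.014
[0.5648517  0.14568176 0.15748456] 67.76687586436896 [ 0.00723823  0.00313167 -0.9999689 ]
```

View pics/f.png

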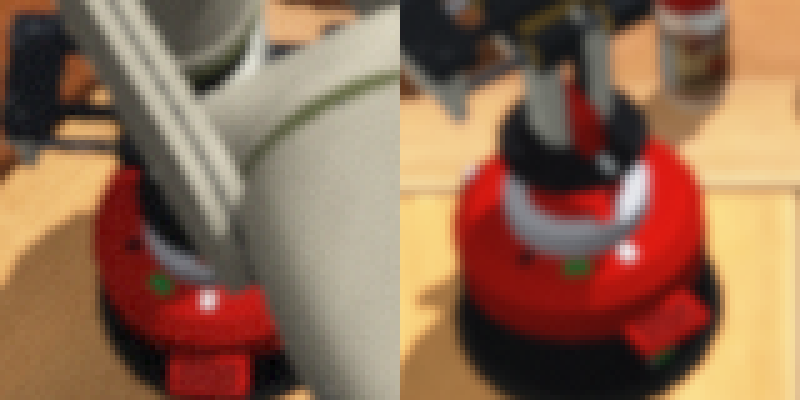

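```bash
python3 - <<'E'
from h import *
d=cam('scene');B=lambda x,y:(230+(x-400)/5-.4,225+y/5-.4)
G2=np.array([.566,.1465]);y=np.deg2rad(-22.2);u=np.array([np.cos(y),np.sin(y)])
print("white",onz(d,B(627,251),.094),"pred",G2-.048*u)
print("green",onz(d,B(577,266),.094),"pred",G2-.048*np.array([np.cos(y-.611),np.sin(y-.611)]))
s=robot.read_state();print(s['tool_pos'],s['force'])
L=s['tool_pos'][:2]
print("line",onz(d,B(605,163),.1535),"pred outer",L-.034*u)
P=np.array([proj(d,[*(L+.042*np.array([np.cos(f),np.sin(f)])),z]) for f in np.linspace(0,6.28,90) for z in(.1455,.1535)]);
q=lambda p:(p-[229.6,224.6])*5+[400,0]
print("flange ext",q(P.min(0)),q(P.max(0)))
P=np.array([proj(d,[*(G2+.04*np.array([np.cos(f),np.sin(f)])),.094]) for f in np.linspace(0,6.28,90)]);print("collar",q(P.min(0)),q(P.max(0)))
E
```

```text
white [0.52211247 0.16285988 0.094     ] pred [0.52155821 0.16463636]
green [0.540297   0.18538229 0.094     ] pred [0.54000344 0.1868507 ]
[0.56547755 0.14606825 0.15841286] [ 0.41318964 -0.06452124 -1.53687139]
line [0.53498754 0.15749475 0.1535    ] pred outer [0.53399795 0.15891484]
flange ext [492.1592029   75.26368757] [647.24603465 196.70026102]
collar [505.38401792 151.29935732] [647.93523595 257.06302129]
```

```bash
python3 -m inch '[[1,0,0,-0.008,0],[1,0,0,-0.016,0],[1,0,0,-0.022,0],[1,0,0,-0.027,0]]'; python3 -m inch '[[1,0,0,-0.005,0],[1,0,0,-0.008,0],[1,0,0,-0.010,0]]'
```

```text
t: 12.0
tool_pos: [0.5652, 0.1461, 0.1307]
orientation: [-1.37, -0.927, 0.912]
force: [-0.4, 0.1, -1.1]
opening: 0.0138
t: 12.38
tool_pos: [0.5657, 0.1463, 0.1222]
orientation: [-1.37, -0.928, 0.911]
force: [-6.8, -0.4, 17.0]
opening: 0.0136
```

```bash
python3 -m inch '[[1,0,0,0,-0.12],[1,0,0,0,-0.24],[1,0,0,0,-0.36],[1,0,0,0,-0.48],[1,0,0,0,-0.56],[1,0,0,0,-0.61],[1,0,0,0,-0.61],[1,0,0,0,-0.61]]'; python3 - <<'E'
from h import *
from scipy.spatial.transform import Rotation as Q
c=cam('top');d=cam('scene')
s=robot.read_state();R=Q.from_rotvec(s['orientation']).as_matrix();print(s['tool_pos'],np.rad2deg(np.arctan2(R[1,0],R[0,0])),R[:,1],s['force'],s['wrist_torque'],s['opening'])
A=cv2.resize(c['color'][190:270,215:295,::-1],None,fx=5,fy=5,interpolation=3)
B=cv2.resize(d['color'][225:305,230:310,::-1],None,fx=5,fy=5,interpolation=3)
cv2.imwrite('pics/g.png',np.hstack([A,B]))
E
```

```text
t: 13.38
tool_pos: [0.5659, 0.1464, 0.1224]
orientation: [-1.529, -0.458, 0.443]
force: [-0.1, 0.3, -0.3]
opening: 0.0134
[0.56597292 0.14637498 0.12246603] 32.90160314968614 [ 0.01052135 -0.0023961  -0.99994178] [ 0.36532375 -0.28851837 -0.38059636] [ 0.01308784 -0.21625446  0.08702779] 0.013793769950786154
```

View pics/g.png

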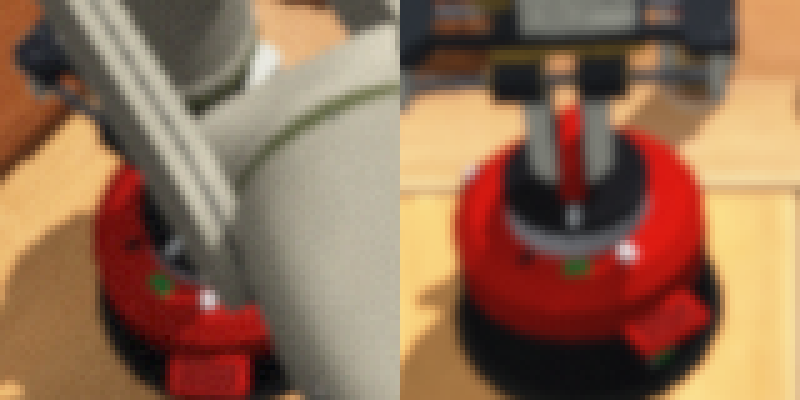

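```bash
python3 -m inch '[[1,0,0,0,0],[1,0,0,0,0],[1,0,0,0,0]]'; python3 -c "
from h import *
print(robot.read_state()['wrist_torque'],abs(robot.read_state()['dq']).max());print(robot.close_job())"
```

```text
t: 13.85
tool_pos: [0.5659, 0.1464, 0.1224]
orientation: [-1.529, -0.458, 0.443]
force: [0.5, 0.2, -0.6]
opening: 0.014
[-0.03367741 -0.21571072  0.09636937] 0.0017113610343672146
the job is handed in; nothing more can be done
None
```

I shut the shell with closed fingers, pressing on the deck just behind the tab rather than on the tab itself. I then gripped the black lid by its handle, lowered it through the entry gaps and turned it 35° clockwise. The job was handed in at about 13.9 s with the handle still gripped.

**Last checks before handing in:**
- **Shell:** the fingers stopped firmly at a height of 93.6 mm (the shut deck is at 94 mm), and the picture shows it shut. Pressing it home peaked at about 74 N in total, well under the 120 N wrist limit.
- **Lid seated:** the tool stopped within 0.2 mm of the expected seated height, with about 17 N of contact. The lid is within about 2 mm of the port axis.
- **Turn:** the lid's white line points at the green mark in the picture. Wrist torque read 0.087, then 0.096 N m, so the ring is at about 0.44 to 0.48 rad.
- **Grip and stillness:** the fingers read 14 mm open, the handle's thickness, with the grip set to 35 N. The arm was still.

The two cameras disagreed by 1 to 2 mm on absolute positions, but the lid and port agreed with each other within that. I did not measure the mug and jars again at the end, though I never moved close to them. No check failed.

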